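Stand a tipped label-roll stand firmly in its seat plate and load the roll

ROBOT

A 7-joint arm with a two-finger parallel gripper is mounted at the origin on a cart in front of the work surface, level with it; the furniture and walls round the work are solid. World frame = base frame: x ahead of the robot, y to its left, z up, the work surface at z = 0. Lengths are in m, angles in rad, forces in N, time in s.
With the tool pointing down it reaches from about 0.425 to 0.875 m from the base axis. Payload 4.7 kg.
Tool frame: the origin (TCP) lies midway between the tips of the shut fingers; the grasp point (between the pads) lies 19 mm behind it; z points along the fingers, y is the line along which they close (so a half turn about z gives the same grasp; the last joint's range is limited). The gripper opens to 87 mm and grips with 3 to 60 N. Pads are 19 mm wide; open, the fingers measure 117 mm over their backs; the gripper's body (75 mm by 190 mm) begins 51 mm behind the grasp point.
Start: joints at [1.194, 0.321, -0.07, 1.45, 0.023, 1.371, -0.057], TCP at [0.248, -0.601, 0.223] pointing down, gripper open.
Joint ranges: [-2.86, 2.86], [-0.3, 2.09], [-1.38, 1.24], [0.06, 2.45], [-1.56, 4.7], [0.09, 2.05], [-2.69, 2.69]. Speed limits (rad/s): [2.57, 2.57, 3.14, 3.14, 3.14, 3.14, 3.14].

INTERFACE

Orientations are given as a rotation vector (axis times angle).
In Python, from bench import ctrl gives the robot as it stands.
- The arm moves only by the shell command python3 inch.py 'ROWS' [FORCE]. ROWS is a JSON list of rows, 1 to 20 of them, each written [[dx, dy, dz], turn, opening]: dx, dy, dz in m, then a turn about the tool's z in rad, then the opening from 0.0 (shut) to 1.0 (fully open); each row is the pose to reach, as a shift and turn from the pose commanded when the command began, along the tool's axes at that moment; what a row does not reach only later rows make up. A row lasts 1/10 s, in which the tool goes at most 0.05 m and 0.15 rad, less where a joint would pass 70% of its speed; a pose out of reach is approached as far as the arm can. The fingers move at their own pace and stop on an object; FORCE is the grip in N (left out, the last holds). Time passes only in rows, so rows that do not move let the fingers close. It prints the time, the measured TCP pose, the force, the opening and the grip force at its end. Input that does not fit is refused with a message, and nothing moves.
- ctrl.get_state(): the state, without advancing time (a new reading comes with each control period).
- ctrl.get_image(name): name is "scene" or "top" or "wrist"; returns the picture (420x560x3 uint8, red, green, blue); there is no depth.
- ctrl.camera_model(name): a dict with "vertical_fov" (degrees; the focal length in pixels is half the picture's height over the tangent of half this angle, whatever the lens; pixels are square), "cx", "cy" (the principal point, pixels), "k1" (the pictures are not rectified: a ray, as slopes to the right and down, at radius r is drawn at 1 + k1 r^2 times it, then the intrinsics apply), "rvec" (rotation vector, rad) and "tvec" (3), from world to camera coordinates, as OpenCV has them; the wrist camera has in their place "hand_eye" (4x4, takes a point from camera to tool coordinates, whose origin is the TCP and whose axes are the flange's). Camera axes: x right, y down, z forward; pixel columns grow to the right and rows downward; lengths in m; the calibration is good to about 2 mm. A picture is of the moment at which its call begins: read the wrist's pose just before it. camera_model takes no time and is no camera call.
- ctrl.close_job(): hands the job in; it is judged then, once.
The state is a dict: "time": time; "joint_positions": joint angles; "qd": joint speeds; "joint_torque": joint torques, N m; "position": TCP position; "tool_rot": TCP orientation; "ft_force": force on the tool from outside, world axes, zero at the start; "torque": the same for the moment, N m; "grip_width": opening from 0.0 (shut) to 1.0 (fully open); "grip_force": force on a finger pad.
Only numpy, scipy, OpenCV 4.12 (cv2) and the standard library are available. Lean on these libraries where they do the work, as an engineer would, in place of code of your own. Each camera call takes 0.05 s, during which the arm holds its last target. There are 200 camera calls.

TASK

The cast label-roll stand has been knocked over onto its nose. Stand it upright, without dropping it, on the three-armed seat plate with each of its three feet down in its own cup (it fits only one way round) and let go of it; then press down firmly with the fingertips on its left toe (left as seen with the nose towards you) and after that on its rear toe to make sure it does not rock. When it stands firm, slide the roll of labels over the upright spindle until it lies flat on the stand's table, let go, and leave the jar, the beaker and the dropper bottle standing where they are.

Things in the scene. Friction and masses are not known exactly. Their poses are not given: they have to be found in the camera images.
- label_stand: Label-roll stand: loose grey casting, 0.4 to 0.65 kg, three toes, table, spindle, nose arm. Origin on the spindle axis in the plane of the feet; z up the spindle, nose towards -x, left toe towards +y. Starts tipped forward 35 degrees, resting on nose bar and left and right feet, rear foot in the air: the spindle leans 35 degrees towards the nose
- spindle_flats (a point): on the axis of the stand's steel spindle, 82 mm above the feet plane: where to grip, fingers along the spindle. The spindle rises from 50 to 100 mm: 16 mm thick between flats facing +x and -x, 20 mm wide along y, its top rounded (10 mm radius) seen along x. Axes as the stand's
- nose (a point): centre of the stand's nose bar (14 mm diameter, 30 mm long along y) at (-115, 30, 63) mm in the stand's frame, at the end of a rising arm; a tear-off blade stands on it, up to 97 mm
- table_centre (a point): centre of the top of the stand's round table (68 mm diameter, 50 mm above the feet plane), at the foot of the spindle: the centre of the roll's underside belongs here
- seat_plate: Seat plate: three-armed grey metal plate fixed flat on the worktop, 5 mm thick, arms 30 mm wide with round ends of 44 mm diameter, a dished cup on each. Origin on the worktop under its centre, z up; x and y as the stand's when seated, with the stand's origin 5 mm above the plate's
- foot_left (a point): lowest point of the stand's left foot, a rubber ball of 14 mm diameter, at (-35, 66, 0) mm in the stand's frame
- foot_right (a point): lowest point of the right foot, alike, at (-35, -46, 0) mm in the stand's frame
- foot_rear (a point): lowest point of the rear foot, alike, at (75, -12, 0) mm in the stand's frame
- cup_left (a point): centre of the bottom of the plate's left cup, 5 mm above the worktop, where the stand's left foot belongs; the bottom is 13 mm wide, the cup flares to 20 mm at its rim, 7 mm higher (26 mm outside)
- cup_right (a point): centre of the bottom of the plate's right cup, 5 mm above the worktop, where the stand's right foot belongs; the bottom is 13 mm wide, the cup flares to 20 mm at its rim, 7 mm higher (26 mm outside)
- cup_rear (a point): centre of the bottom of the plate's rear cup, 5 mm above the worktop, where the stand's rear foot belongs; the bottom is 13 mm wide, the cup flares to 20 mm at its rim, 7 mm higher (26 mm outside)
- toe_left (a point): top of the round end (32 mm diameter) of the stand's left toe, 28 mm above its left foot's lowest point: the first place to press down; it lies to your left when the nose points towards you
- toe_rear (a point): top of the round end (32 mm diameter) of the stand's rear toe, 28 mm above its rear foot's lowest point: the second place to press down
- label_roll: Roll of white labels on a card core, lying flat on the worktop: 62 mm diameter, 34 mm high, through bore of 28 mm, 90 g. Origin at the centre of its underside, z up along the bore. Jar and beaker stand close beside it, so it can be gripped only across a free direction
- jar: bystander: specimen jar with blue lid, 53 mm diameter, 65 mm high, origin at the centre of its underside
- beaker: bystander: small glass beaker, 55 mm diameter, 67 mm high, origin at the centre of its underside
- dropper: bystander: amber dropper bottle, 32 mm diameter, 96 mm high, origin at the centre of its underside; it stands before the plate, near the right cup and beside the place of the stand's nose
- lamp_shade (a point): centre of the desk lamp's black shade (about 180 mm across, lower edge 0.4 m above the worktop), behind the right-hand side of the work; it stays there: keep arm and wrist clear of it

How it is judged:
By the outcome, as a careful person would: the job done as asked, in the order asked, and still so for the second after the job is handed in, with the robot touching nothing.
It also fails if it takes over 70 s, if anything falls off the work surface, if the arm or the gripper's body presses on something with over 40 N, if the wrist force passes 120 N, or if a joint passes its speed limit or range.

## Working session

There is one attempt and no reset: what is moved stays moved. The work goes in short steps, Python scripts to look and compute and a shell command to move; the robot and the scene stay as the last step left them, time stands still between calls to the robot, and variables do not carry over. Pictures are saved under pics/ and viewed, at most 10 in all, crops included, and the job is handed in when it is done.

```bash
ls; mkdir -p pics; cat > h.py <<'E'
import numpy as np, cv2
from scipy.spatial.transform import Rotation as R
from bench import ctrl
def cam(name, st=None):
    m=ctrl.camera_model(name); f=210/np.tan(np.radians(m["vertical_fov"])/2)
    if "hand_eye" in m:
        st=st or ctrl.get_state()
        T=np.eye(4);T[:3,:3]=R.from_rotvec(st["tool_rot"]).as_matrix();T[:3,3]=st["position"]
        C=T@np.array(m["hand_eye"])
    else:
        C=np.eye(4);r=R.from_rotvec(np.ravel(m["rvec"])).as_matrix();C[:3,:3]=r.T;C[:3,3]=-r.T@np.ravel(m["tvec"])
    return dict(f=f,cx=m["cx"],cy=m["cy"],k=m["k1"],C=C)
def ray(c,u,v):
    d=np.array([(u-c["cx"])/c["f"],(v-c["cy"])/c["f"]]);s=d.copy()
    for _ in range(20): s=d/(1+c["k"]*(s@s))
    w=c["C"][:3,:3]@np.array([*s,1]); return c["C"][:3,3],w/np.linalg.norm(w)
def onz(c,u,v,z):
    o,w=ray(c,u,v); return o+w*(z-o[2])/w[2]
def proj(c,p):
    q=c["C"][:3,:3].T@(np.asarray(p)-c["C"][:3,3]); s=q[:2]/q[2]; s=s*(1+c["k"]*(s@s))
    return s*c["f"]+[c["cx"],c["cy"]]
def tri(*rs):
    A=sum(np.eye(3)-np.outer(w,w) for o,w in rs); b=sum((np.eye(3)-np.outer(w,w))@o for o,w in rs)
    return np.linalg.solve(A,b)
def shot(name,fn):
    im=ctrl.get_image(name); cv2.imwrite(f"pics/{fn}.png",im[:,:,::-1]); return im
E
python3 - <<'E'
from h import *
for n in("scene","top"):
    shot(n,n+"0"); c=cam(n); print(n,c["f"],c["cx"],c["cy"],c["k"],c["C"].round(3).tolist())
s=ctrl.get_state();print({k:np.round(v,3) for k,v in s.items()}); print(R.from_rotvec(s["tool_rot"]).as_matrix().round(3))
print(np.round(ctrl.camera_model("wrist")["hand_eye"],3))
E
```

```text
bench.py
inch.py
pics
scene 521.7367417667813 273.7645469089623 205.22193207191557 -0.18409418826701135 [[0.644, -0.529, 0.553, -0.461], [-0.765, -0.428, 0.482, -0.794], [-0.018, -0.733, -0.68, 1.492], [0.0, 0.0, 0.0, 1.0]]
top 511.6448379058307 278.1319417271261 209.65992923690814 -0.11799770826594037 [[0.177, -0.872, 0.456, -0.286], [-0.984, -0.163, 0.071, -0.06], [0.013, -0.461, -0.887, 1.853], [0.0, 0.0, 0.0, 1.0]]
{'time': np.float64(0.1), 'joint_positions': array([ 1.194,  0.322, -0.07 ,  1.452,  0.023,  1.371, -0.057]), 'qd': array([ 0.001, -0.003,  0.   , -0.004,  0.001, -0.   , -0.   ]), 'joint_torque': array([-0.0000e+00, -4.9257e+01, -4.0600e-01, -3.1340e+01, -6.4000e-02,
        3.9000e-02,  0.0000e+00]), 'position': array([ 0.247, -0.601,  0.222]), 'tool_rot': array([-3.08e+00, -6.10e-01,  1.00e-03]), 'ft_force': array([-0.588, -0.689, -0.292]), 'torque': array([ 0.073, -0.041, -0.014]), 'grip_force': np.float64(0.0), 'grip_width': np.float64(1.005)}
[[ 0.925  0.381 -0.001]
 [ 0.381 -0.925  0.002]
 [-0.    -0.002 -1.   ]]
[[ 0.    -0.955 -0.297  0.081]
 [ 1.    -0.     0.     0.001]
 [-0.001 -0.297  0.955 -0.162]
 [ 0.     0.     0.     1.   ]]
```

View pics/scene0.png

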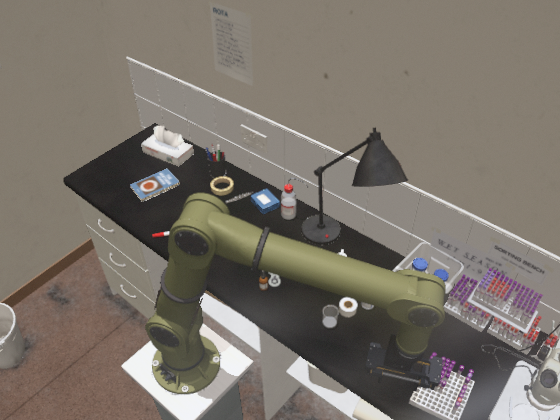

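View pics/top0.png

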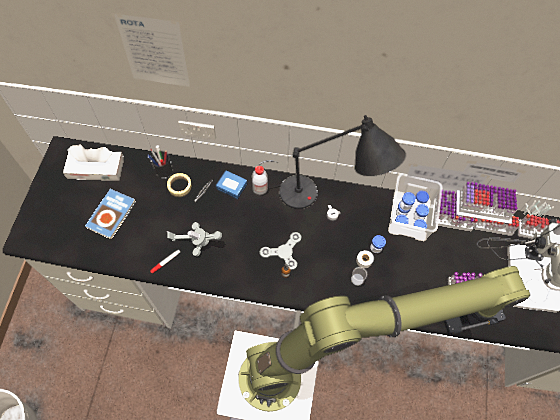

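Top view: the stand is near (200,238) with its nose to the left (~(175,237)). The plate is near (282,252), the dropper at (286,270), the roll at (365,258), the jar at (378,243) and the beaker at (358,275).

```bash
python3 - <<'E'
from h import *
im=cv2.imread("pics/top0.png")
a=cv2.resize(im[215:270,150:310],None,fx=5,fy=5,interpolation=cv2.INTER_CUBIC)
b=cv2.resize(im[225:295,240:400],None,fx=4,fy=4,interpolation=cv2.INTER_CUBIC)
b=np.pad(b,((0,0),(0,160),(0,0)))
cv2.imwrite("pics/c1.png",np.vstack([a,b]))
c=cam("top")
for n,u,v,z in [("stand",206,238,.05),("nose",178,236,.01),("plate",283,253,.005),("drop",286,272,.0),("roll",365,258,.034),("jar",378,240,.065),("beaker",358,272,.067)]: print(n,onz(c,u,v,z).round(3))
E
```

```text
stand [0.467 0.336 0.05 ]
nose [0.472 0.456 0.01 ]
plate [0.479 0.035 0.005]
drop [0.405 0.01  0.   ]
roll [ 0.503 -0.281  0.034]
jar [ 0.573 -0.319  0.065]
beaker [ 0.428 -0.256  0.067]
```

View pics/c1.png

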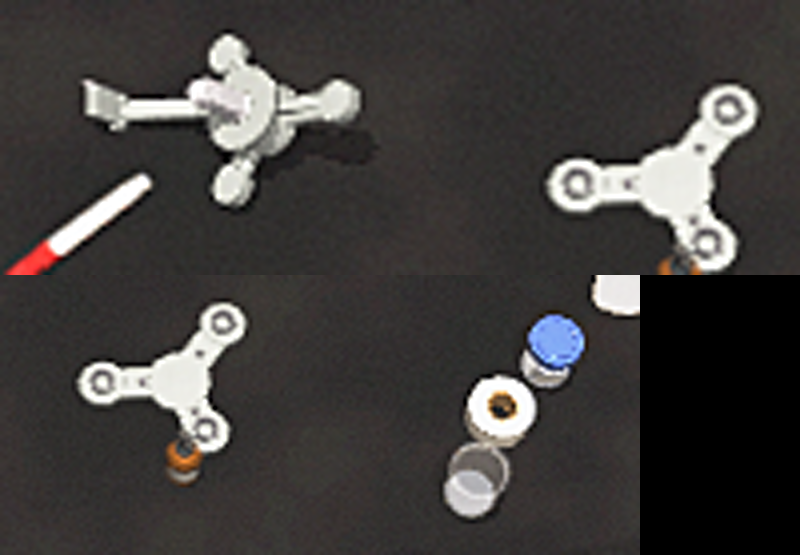

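```bash
cat >> h.py <<'E'
def go(*P):
    """shifts in tool axes from measured pose to world points (x,y,z)"""
    s=ctrl.get_state();M=R.from_rotvec(s["tool_rot"]).as_matrix()
    for p in P: print("->",p,"shift",(M.T@(np.asarray(p)-s["position"])).round(4), "tool yaw",np.degrees(np.arctan2(M[1,0],M[0,0])).round(2))
E
python3 - <<'E'
from h import *
a=ray(cam("scene"),378,165);b=ray(cam("top"),382,152)
print("shade",tri(a,b).round(3)); go((.47,-.27,.222))
E
python3 inch.py '[[[0.05,-0.03,0],0,1],[[0.1,-0.06,0],0,1],[[0.14,-0.1,0],0,1],[[0.18,-0.13,0],0,1],[[0.22,-0.16,0],0,1],[[0.26,-0.19,0],0,1],[[0.3,-0.21,0],0,1],[[0.33,-0.22,0],0,1],[[0.33,-0.22,0],0,1]]'
python3 - <<'E'
from h import *
shot("wrist","w1"); np.save("w1.npy",cam("wrist"),allow_pickle=True); go((.47,-.27,.222),(.46,.05,.222))
E
```

```text
shade [ 0.654 -0.238  0.527]
-> (0.47, -0.27, 0.222) shift [ 3.318e-01 -2.208e-01 -1.000e-04] tool yaw 22.39
time: 1.0
position: [0.4739, -0.2639, 0.2226]
tool_rot: [-3.075, -0.629, -0.005]
ft_force: [0.2, 0.4, 1.0]
grip_width: 1.004
grip_force: 0.0
-> (0.47, -0.27, 0.222) shift [-0.0019  0.0015  0.0003] tool yaw 22.85
-> (0.46, 0.05, 0.222) shift [ 0.1131 -0.2973  0.0007] tool yaw 22.85
```

```bash
python3 inch.py '[[[0.02,-0.05,0],0,1],[[0.035,-0.1,0],0,1],[[0.05,-0.14,0],0,1],[[0.07,-0.18,0],0,1],[[0.09,-0.22,0],0,1],[[0.1,-0.26,0],0,1],[[0.113,-0.295,0],0,1],[[0.113,-0.295,0],0,1],[[0.113,-0.295,0],0,1]]'
python3 - <<'E'
from h import *
shot("wrist","w2"); np.save("w2.npy",cam("wrist"),allow_pickle=True); go((.46,.05,.222),(.46,.36,.222))
E
```

```text
time: 1.95
position: [0.4608, 0.043, 0.2224]
tool_rot: [3.081, 0.61, -0.001]
ft_force: [-0.0, -0.7, -0.7]
grip_width: 1.003
grip_force: 0.0
-> (0.46, 0.05, 0.222) shift [ 0.0022 -0.0077  0.0003] tool yaw 22.27
-> (0.46, 0.36, 0.222) shift [ 0.1197 -0.2946 -0.    ] tool yaw 22.27
```

```bash
python3 inch.py '[[[0.02,-0.05,0],0,1],[[0.04,-0.1,0],0,1],[[0.06,-0.14,0],0,1],[[0.08,-0.19,0],0,1],[[0.1,-0.23,0],0,1],[[0.12,-0.28,0],0,1],[[0.12,-0.295,0],0,1],[[0.12,-0.295,0],0,1],[[0.12,-0.295,0],0,1]]'
python3 - <<'E'
from h import *
shot("wrist","w3"); np.save("w3.npy",cam("wrist"),allow_pickle=True)
a=cv2.imread("pics/w1.png");b=cv2.imread("pics/w2.png")
cv2.imwrite("pics/w12.png",np.hstack([cv2.resize(x,(400,300)) for x in(a,b)]))
E
```

```text
time: 2.9
position: [0.4609, 0.3602, 0.2216]
tool_rot: [3.081, 0.606, -0.002]
ft_force: [-0.2, 0.0, 0.2]
grip_width: 1.0
grip_force: 0.0
```

View pics/w12.png

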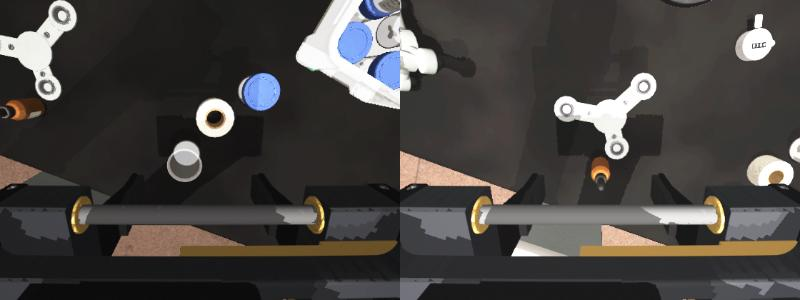

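View pics/w3.png

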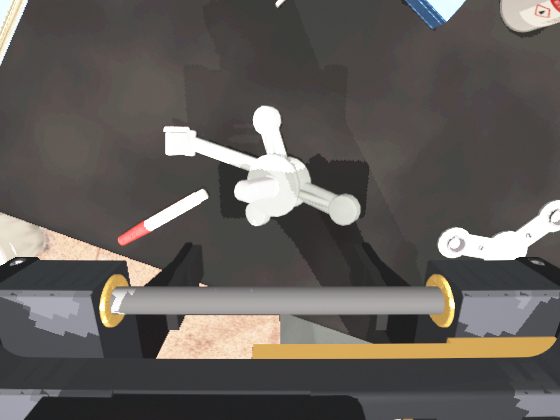

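w1/w2 show the roll at about (301,164) px full scale and the plate cups at about rear (340,122), left (234,153) and right (304,207). w3 shows the nose blade at (180,140), left toe (267,120), right toe (258,212), rear toe (345,208) and spindle tip near (243,190).

```bash
cat >> h.py <<'E'
def fit2(A,B):
    """rigid 2D fit B ~ Rot(th) A + t"""
    A=np.asarray(A)[:,:2];B=np.asarray(B)[:,:2];a=A-A.mean(0);b=B-B.mean(0)
    th=np.arctan2((a[:,0]*b[:,1]-a[:,1]*b[:,0]).sum(),(a*b).sum())
    M=np.array([[np.cos(th),-np.sin(th)],[np.sin(th),np.cos(th)]]);t=B.mean(0)-M@A.mean(0)
    return th,t,M,(A@M.T+t-B)
FEET=np.array([[-.035,.066],[-.035,-.046],[.075,-.012]])
E
python3 - <<'E'
from h import *
c=np.load("w3.npy",allow_pickle=True).item()
hx=lambda x:x # local: origin at pivot axis
A=[[-.012,.066],[-.012,-.046],[.0781,-.012]]
px=[(267,120,.0242),(258,212,.0242),(345,208,.0873)]
B=[onz(c,*p) for p in px]; th,t,M,r=fit2(A,B)
print("stand yaw",np.degrees(th),"grip",t+M@[-.0144,0],"res",(r*1e3).round(1).tolist())
print("px spindle tip",proj(c,[*(t+M@[-.0247,0]),.1032]),"nose",proj(c,[*(t+M@[-.0977,.03]),.007]),"table",proj(c,[*(t+M@[.004,0]),.0623]))
c2=np.load("w2.npy",allow_pickle=True).item(); g=cv2.cvtColor(cv2.imread("pics/w2.png"),cv2.COLOR_BGR2GRAY)
P=[]
for u,v in[(234,153),(304,207),(340,122)]:
    w=g[v-12:v+13,u-12:u+13].astype(float); yy,xx=np.mgrid[-12:13,-12:13]
    m=(w<170)&(np.hypot(xx,yy)<11)
    (ex,ey),ax,_=cv2.fitEllipse(np.argwhere(m)[:,::-1].astype(np.float32)) if m.sum()>8 else ((0,0),0,0)
    mx,my=xx[m].mean(),yy[m].mean(); print(u+mx,v+my,m.sum()); P.append(onz(c2,u+mx,v+my,.0085))
th,t,M,r=fit2(FEET,P); print("plate yaw",np.degrees(th),t,"res",(r*1e3).round(1).tolist())
go((.46,.36,.222))
E
```

```text
stand yaw -73.70648265523188 grip [0.4629635  0.38139535] res [[1.2, 1.3], [-0.7, -0.1], [-0.5, -1.2]]
px spindle tip [243.88894717 191.1853001 ] nose [193.23647787 141.67563777] table [274.41715387 184.4839017 ]
231.58474576271186 155.16101694915255 118
303.55882352941177 208.65882352941176 170
342.2894736842105 120.84210526315789 114
plate yaw -15.658002110435783 [0.48717778 0.02996797] res [[1.2, -1.1], [0.3, -0.3], [-1.5, 1.4]]
-> (0.46, 0.36, 0.222) shift [-0.001  -0.0009 -0.0002] tool yaw 22.17
```

```bash
python3 inch.py '[[[0.01,-0.019,0],-0.15,1],[[0.01,-0.019,0],-0.3,1],[[0.01,-0.019,0],-0.45,1],[[0.01,-0.019,0],-0.6,1],[[0.01,-0.019,0],-0.75,1],[[0.01,-0.019,0],-0.9,1],[[0.01,-0.019,0],-1.05,1],[[0.01,-0.019,0],-1.2,1],[[0.01,-0.019,0.02],-1.35,1],[[0.01,-0.019,0.04],-1.468,1],[[0.01,-0.019,0.06],-1.468,1],[[0.01,-0.019,0.08],-1.468,1],[[0.01,-0.019,0.08],-1.468,1]]'
python3 - <<'E'
from h import *
shot("wrist","w4"); c=cam("wrist"); np.save("w4.npy",c,allow_pickle=True); go((.463,.3814,.0695)); print(ctrl.get_state()["joint_positions"].round(2))
for n in("scene","top"): shot(n,n+"1")
w=cv2.imread("pics/w4.png"); cv2.imwrite("pics/w4v.png",w)
E
```

```text
time: 4.25
position: [0.4624, 0.3791, 0.1395]
tool_rot: [1.884, 2.512, -0.009]
ft_force: [-0.3, -0.4, -0.5]
grip_width: 1.003
grip_force: 0.0
-> (0.463, 0.3814, 0.0695) shift [0.001  0.0006 0.0718] tool yaw 106.29
[ 0.15  0.52 -1.15  1.65  0.49  1.3  -0.81]
```

View pics/w4v.png

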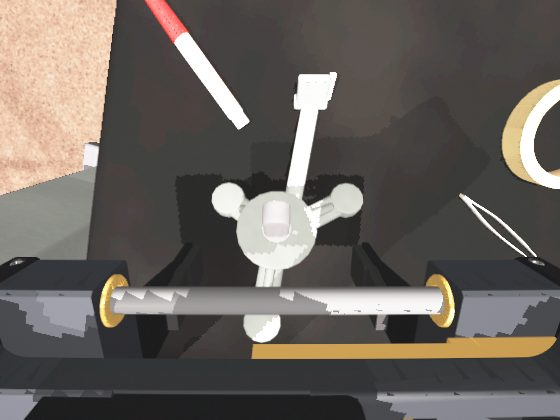

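The spindle is at (277,220), midway between the fingers at about (190..370) and aligned with them; the nose is at (315,90). Descend and grip lightly.

```bash
python3 inch.py '[[[0.001,0,0.04],0,1],[[0.001,0,0.072],0,1],[[0.001,0,0.072],0,1],[[0.001,0,0.072],0,0.1],[[0.001,0,0.072],0,0.1],[[0.001,0,0.072],0,0.1],[[0.001,0,0.072],0,0.1],[[0.001,0,0.072],0,0.1],[[0.001,0,0.072],0,0.1],[[0.001,0,0.072],0,0.1]]' 12
python3 - <<'E'
from h import *
s=ctrl.get_state();print(s["position"].round(4),s["ft_force"].round(2),s["torque"].round(2)); 
E
```

```text
time: 5.4
position: [0.4613, 0.3847, 0.0705]
tool_rot: [1.88, 2.517, -0.0]
ft_force: [-0.3, -0.5, 0.1]
grip_width: 0.449
grip_force: 0.0
[0.4613 0.3847 0.0705] [-0.28 -0.52  0.09] [ 0.04 -0.16  0.02]
```

```bash
python3 inch.py '[[[0,0,0],0,0.1],[[0,0,0],0,0.1],[[0,0,0],0,0.1],[[0,0,0],0,0.1],[[0,0,0],0,0.1]]' 12
python3 - <<'E'
from h import *
s=ctrl.get_state();print(s["position"].round(4),s["ft_force"].round(2),s["torque"].round(2)); 
E
```

```text
time: 5.9
position: [0.4609, 0.3848, 0.0704]
tool_rot: [-1.879, -2.517, 0.001]
ft_force: [-1.1, -0.3, -0.1]
grip_width: 0.233
grip_force: 12.0
[0.4609 0.3848 0.0704] [-1.15 -0.31 -0.11] [-0.05  0.12  0.04]
```

```bash
python3 inch.py '[[[-0.005,0,-0.0008],0,0.1],[[-0.01,0,-0.0012],0,0.1],[[-0.015,0,-0.0015],0,0.1],[[-0.02,0,-0.0012],0,0.1],[[-0.025,0,-0.0006],0,0.1],[[-0.03,0,0],0,0.1],[[-0.03,0,0],0,0.1]]'
python3 - <<'E'
from h import *
s=ctrl.get_state();print(s["position"].round(4),s["ft_force"].round(2),s["torque"].round(2)); shot("wrist","w5");shot("scene","scene2")
E
```

```text
time: 6.6
position: [0.4701, 0.3556, 0.0709]
tool_rot: [-1.881, -2.517, -0.0]
ft_force: [-1.1, -0.0, -1.6]
grip_width: 0.229
grip_force: 12.0
[0.4701 0.3556 0.0709] [-1.15 -0.   -1.62] [-0.01  0.08  0.05]
```

View pics/w5.png

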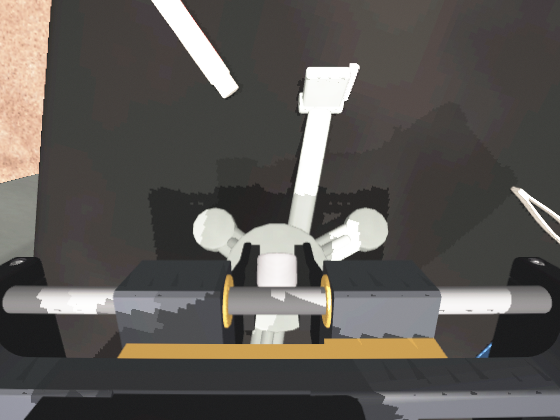

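The stand is rotating in the grip: the nose, now at (330,85), has lifted. Continue the arc.

```bash
python3 inch.py '[[[-0.003,0,0.0003],0,0.1],[[-0.006,0,0.001],0,0.1],[[-0.009,0,0.002],0,0.1],[[-0.012,0,0.003],0,0.1],[[-0.015,0,0.004],0,0.1],[[-0.018,0,0.0055],0,0.1],[[-0.021,0,0.0065],0,0.1],[[-0.021,0,0.0065],0,0.1],[[-0.021,0,0.0065],0,0.1]]'
python3 - <<'E'
from h import *
s=ctrl.get_state();print(s["position"].round(4),s["ft_force"].round(2),s["torque"].round(2)); shot("wrist","w6");shot("scene","scene3");c=cam("scene")
# measure nose bar direction: predict features if upright
st=s["position"];th=np.radians(-73.7);M=np.array([[np.cos(th),-np.sin(th)],[np.sin(th),np.cos(th)]]);cw=cam("wrist")
for n,p,z in[("noseblade",(-.115,.03),.097),("nosebar",(-.115,.03),.063),("toeL",(-.035,.066),.028),("toeR",(-.035,-.046),.028),("rear",(.075,-.012),.028)]: print(n,proj(cw,[*(st[:2]+M@p),z]).round(1))
E
```

```text
time: 7.6
position: [0.476, 0.3358, 0.0661]
tool_rot: [1.879, 2.516, -0.001]
ft_force: [-4.0, -3.1, 12.6]
grip_width: 0.229
grip_force: 12.0
[0.476  0.3358 0.0661] [-4.01 -3.14 12.62] [-0.83  0.94 -0.03]
noseblade [358.2  20.2]
nosebar [340.3  40.3]
toeL [376.  185.4]
toeR [208.5 184.8]
rear [261.3 323.4]
```

View pics/w6.png

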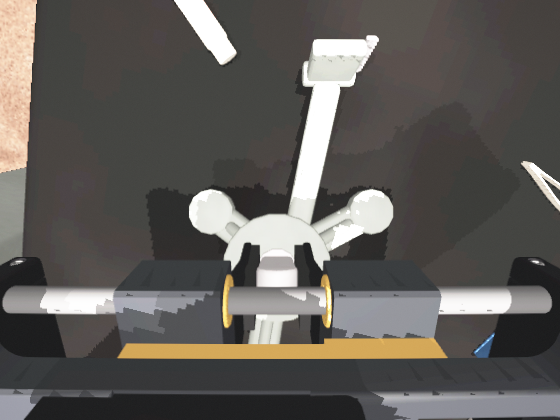

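Not yet upright: the toes are at v≈211 against 185 expected, leaving about 9°. I'm also pressing down slightly. Ease up and continue the arc.

```bash
python3 inch.py '[[[0,0,-0.003],0,0.1],[[0,0,-0.004],0,0.1],[[-0.002,0,-0.0035],0,0.1],[[-0.004,0,-0.003],0,0.1],[[-0.006,0,-0.0023],0,0.1],[[-0.008,0,-0.0015],0,0.1],[[-0.01,0,-0.0008],0,0.1],[[-0.012,0,0],0,0.1],[[-0.0125,0,0],0,0.1],[[-0.0125,0,0],0,0.1]]'
cat > up.py <<'E'
from h import *
import sys
s=ctrl.get_state();print(s["position"].round(4),s["ft_force"].round(2),s["torque"].round(2)); shot("wrist",sys.argv[1]);cw=cam("wrist",s)
im=cv2.imread(f"pics/{sys.argv[1]}.png");g=cv2.cvtColor(im,cv2.COLOR_BGR2GRAY);g[255:]=0;g[:,:170]=0;g[:,430:]=0
ci=cv2.HoughCircles(cv2.medianBlur(g,3),cv2.HOUGH_GRADIENT,1.5,60,param1=120,param2=18,minRadius=17,maxRadius=30)
print(ci)
E
python3 up.py w7
```

```text
time: 8.7
position: [0.4795, 0.3235, 0.0643]
tool_rot: [1.88, 2.516, -0.001]
ft_force: [-4.1, -2.3, 5.5]
grip_width: 0.232
grip_force: 12.0
[0.4795 0.3235 0.0643] [-4.07 -2.34  5.45] [-0.35  0.56  0.05]
[[[210.75     203.25      24.2     ]
  [371.25     201.75      24.2     ]
  [332.25      59.25      29.150002]
  [212.25      14.25      29.150002]]]
```

```bash
python3 inch.py '[[[0,0,-0.001],0,0.1],[[-0.002,0,-0.001],0,0.1],[[-0.004,0,-0.0005],0,0.1],[[-0.006,0,0],0,0.1],[[-0.006,0,0],0,0.1],[[-0.006,0,0],0,0.1]]'
python3 up.py w8
```

```text
time: 9.35
position: [0.4813, 0.3177, 0.0638]
tool_rot: [1.88, 2.517, -0.0]
ft_force: [0.1, 0.4, -4.3]
grip_width: 0.228
grip_force: 12.0
[0.4813 0.3177 0.0638] [ 0.13  0.41 -4.31] [ 0.23 -0.15 -0.03]
[[[209.25     201.75      22.25    ]
  [372.75     201.75      22.4     ]
  [336.75      57.75      27.35    ]
  [270.75     227.25      27.5     ]
  [314.25     179.25      29.150002]
  [216.75      14.25      17.9     ]]]
```

```bash
python3 inch.py '[[[0,0,0.001],0,0.1],[[0,0,0.001],0,0.1],[[0,0,0.001],0,0.1],[[0,0,0.001],0,0.1]]' 3
python3 up.py w9; python3 -c "
from h import *
shot('top','top9'); shot('scene','scene9')
cw=cam('wrist');s=ctrl.get_state()['position']
for z in(.028,):
  for q in [(210,202),(372.5,202)]: print(onz(cw,*q,z)-s)
a=cv2.imread('pics/w6.png');b=cv2.imread('pics/w9.png');sc=cv2.imread('pics/scene9.png')
cv2.imwrite('pics/v9.png',np.hstack([cv2.resize(b,(400,300)),cv2.resize(a,(400,300))]))
"
```

```text
time: 9.8
position: [0.4813, 0.3177, 0.0633]
tool_rot: [1.88, 2.516, -0.001]
ft_force: [-1.0, -3.2, 3.7]
grip_width: 0.231
grip_force: 3.0
[0.4813 0.3177 0.0633] [-1.01 -3.21  3.66] [-0.6   0.08  0.04]
[[[212.25     200.25      25.7     ]
  [372.75     201.75      22.4     ]
  [332.25      54.75      27.5     ]
  [279.75     227.25      27.5     ]
  [243.75      45.75      29.150002]]]
[-0.04997546  0.01031597 -0.0352605 ]
[ 0.05443959  0.04121971 -0.0352605 ]
```

```bash
python3 - <<'E'
from h import *
g=cv2.cvtColor(cv2.imread("pics/w9.png"),cv2.COLOR_BGR2GRAY)
for u in(255,262,270): print(u,g[196:250:2,u])
for u in (310,325,340): print(u,g[20:110:3,u])
E
```

```text
255 [ 42  43  43  44  44  45  45  44 114 219 233 234 234 235 234 234 234 233
 233 234 234 233 233 233 197  49  49]
262 [ 44  44  44  44  44  44  43 119 225 233 233 234 234 234 233 232 233 234
 235 234 234 234 234 234 233 233 227]
270 [ 44  44  44  44  44  44 111 223 233 234 234 234 234 234 234 234 234 234
 234 234 235 235 235 234 227 244 251]
310 [ 71  71  72  71  70  70  70  70 240 255 249 245 201 186 229 248 254 193
  46  45  46  45  45  46  45  46  61 136 206 239]
325 [ 74  70  71 255 255 255 255 255 255 220 157 162 180 181 178 175 244 255
 255 255 255 255 255 255 255 255 255 255 255 255]
340 [ 75  75  74 255 255 255 255 255 255 186 161 160 178 181 183 180 236 255
 255 255 255 255 255 255 255 255 253 217  82  66]
```

View pics/v9.png

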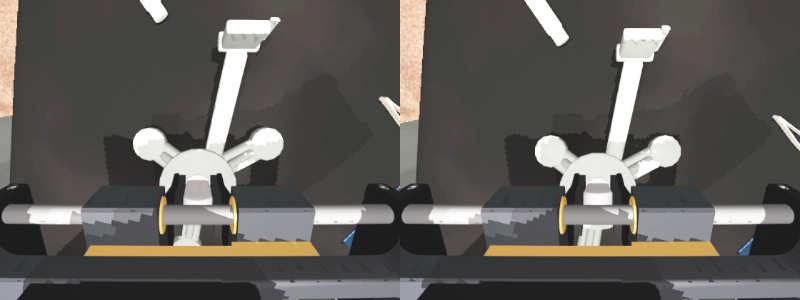

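```bash
python3 - <<'E'
from h import *
cw=cam("wrist");s=ctrl.get_state()["position"][:2]
th=np.radians(-73.7);M=np.array([[np.cos(th),-np.sin(th)],[np.sin(th),np.cos(th)]])
f=lambda u,v,z:(M.T@(onz(cw,u,v,z)[:2]-s)*1e3).round(1)
print("table edge",f(276,207,.05),"bladetop",f(345,29,.097),"nosebarL/R",f(306,68,.063),f(360,66,.063))
# tilt hypotheses: rows of table edge, toes, bladetop with pad offset a
for t in np.radians([0,3,6,9]):
  c_,s_=np.cos(t),np.sin(t)
  w=lambda x,y,z:(c_*(x+.035)-s_*(z-.007), y, c_*(z-.007)+s_*(x+.035)+.007)
  toe=w(-.035,.066,.028);q=w(-.034,0,.05);b=w(-.115,.03,.063)
  tv=onz(cw,372.5,202,toe[2]);o=(M.T@(tv[:2]-s))-np.array(toe[:2])
  P=lambda p:proj(cw,[*(s+M@(np.array(p[:2])+o)),p[2]]).round(1)
  rr=w(0,0,.1); print(np.degrees(t),"edge",P(q),"nosebar",P(b),"blade",P(w(-.115,.03,.097)),"toeR",P(w(-.035,-.046,.028)),"spindle@grip",[((np.array(w(0,0,z)[:2])+o)*1e3).round(1).tolist() for z in(.07,.082,.094)])
E
```

```text
table edge [-27.3  -0.9] bladetop [-111.3   24.7] nosebarL/R [-102.2   13.5] [-103.2   39.8]
0.0 edge [273.8 213.4] nosebar [335.6  63.4] blade [352.   49.8] toeR [205.3 201.5] spindle@grip [[10.7, -2.2], [10.7, -2.2], [10.7, -2.2]]
3.0000000000000004 edge [273.8 211.6] nosebar [334.2  61. ] blade [350.1  42.1] toeR [205.4 201.5] spindle@grip [[8.5, -2.2], [7.9, -2.2], [7.2, -2.2]]
6.000000000000001 edge [273.8 209.8] nosebar [332.8  59.2] blade [348.1  35.6] toeR [205.4 201.5] spindle@grip [[6.2, -2.1], [4.9, -2.1], [3.7, -2.1]]
9.0 edge [273.9 207.9] nosebar [331.5  58.1] blade [346.2  30.3] toeR [205.5 201.5] spindle@grip [[3.8, -2.1], [1.9, -2.1], [0.0, -2.1]]
```

```bash
python3 - <<'E'
from h import *
im=cv2.imread("pics/w9.png")
cv2.imwrite("pics/v10.png",cv2.resize(im[170:340,190:370],None,fx=3.3,fy=3.3,interpolation=cv2.INTER_CUBIC))
cw=cam("wrist");s=ctrl.get_state()["position"][:2]
th=np.radians(-73.7);M=np.array([[np.cos(th),-np.sin(th)],[np.sin(th),np.cos(th)]])
for t in np.radians([0,3,6,9]):
  c_,s_=np.cos(t),np.sin(t)
  w=lambda x,y,z:(c_*(x+.035)-s_*(z-.007), y, c_*(z-.007)+s_*(x+.035)+.007)
  toe=w(-.035,.066,.028)
  tv=onz(cw,372.5,202,toe[2]);o=(M.T@(tv[:2]-s))-np.array(toe[:2])
  P=lambda p:((proj(cw,[*(s+M@(np.array(p[:2])+o)),p[2]])-[190,170])*3.3).round(0)
  print(np.degrees(t),"foot front",P(w(-.008,0,.05)),"top front",P(w(-.008,0,.1)),"top rear",P(w(.008,0,.1)),"foot rear",P(w(.034,0,.05)),"reartoe",P(w(.075,-.012,.028)))
E
```

```text
0.0 foot front [276. 273.] top front [273. 426.] top rear [274. 519.] foot rear [276. 462.] reartoe [226. 553.]
3.0000000000000004 foot front [276. 271.] top front [273. 408.] top rear [273. 507.] foot rear [276. 468.] reartoe [225. 570.]
6.000000000000001 foot front [276. 268.] top front [274. 388.] top rear [273. 493.] foot rear [276. 472.] reartoe [223. 586.]
9.0 foot front [277. 264.] top front [274. 366.] top rear [274. 476.] foot rear [276. 476.] reartoe [222. 602.]
```

View pics/v10.png

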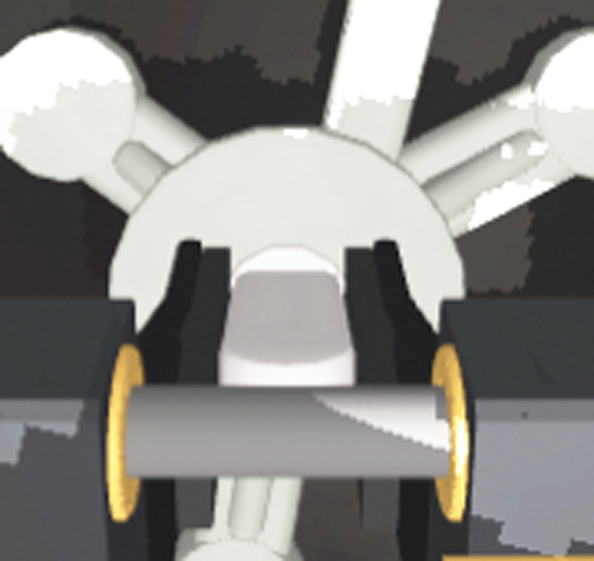

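The spindle's front face spans rows 272–358 in this crop. That means the stand is still leaning about 9°: the feet were dragged rather than pivoting. Continue with the light grip, slightly downward so the feet hold.

```bash
python3 inch.py '[[[-0.002,0,0.001],0,0.1],[[-0.004,0,0.002],0,0.1],[[-0.006,0,0.003],0,0.1],[[-0.006,0,0.003],0,0.1]]' 3
cat > up2.py <<'E'
from h import *
import sys
s=ctrl.get_state();print(s["position"].round(4),s["ft_force"].round(2),s["torque"].round(2)); shot("wrist",sys.argv[1])
im=cv2.imread(f"pics/{sys.argv[1]}.png");g=cv2.cvtColor(im,cv2.COLOR_BGR2GRAY)
print(g[190:300,277].tolist())
g[255:]=0;g[:,:170]=0;g[:,430:]=0
ci=cv2.HoughCircles(cv2.medianBlur(g,3),cv2.HOUGH_GRADIENT,1.5,60,param1=120,param2=18,minRadius=17,maxRadius=27)
print(ci[0].round(0).tolist())
E
python3 up2.py w11; python3 -c "
import cv2;print(cv2.imread('pics/w9.png',0)[190:300,277].tolist())"
```

```text
time: 10.35
position: [0.4831, 0.3116, 0.0596]
tool_rot: [1.88, 2.516, -0.001]
ft_force: [-0.0, -1.3, 1.5]
grip_width: 0.228
grip_force: 3.0
[0.4831 0.3116 0.0596] [-0.   -1.26  1.52] [-0.5  -0.22  0.03]
[70, 71, 71, 68, 58, 42, 42, 42, 43, 42, 42, 42, 67, 119, 153, 154, 156, 162, 187, 253, 255, 255, 255, 227, 228, 228, 228, 228, 229, 229, 229, 229, 229, 229, 229, 227, 229, 227, 227, 228, 228, 228, 228, 228, 228, 228, 228, 228, 228, 228, 228, 228, 228, 218, 193, 234, 251, 250, 249, 250, 250, 241, 196, 181, 181, 180, 181, 182, 183, 183, 181, 181, 183, 184, 184, 184, 184, 184, 183, 183, 183, 185, 183, 183, 183, 184, 184, 183, 181, 180, 180, 179, 180, 182, 186, 187, 155, 103, 98, 103, 110, 114, 120, 125, 130, 132, 135, 140, 143, 147]
[[209.0, 197.0, 24.0], [374.0, 197.0, 24.0], [271.0, 227.0, 24.0], [238.0, 28.0, 23.0], [326.0, 43.0, 18.0]]
[72, 73, 72, 66, 49, 47, 44, 44, 44, 43, 44, 44, 43, 43, 43, 43, 44, 62, 133, 245, 252, 231, 233, 233, 234, 235, 235, 235, 235, 235, 235, 235, 234, 234, 234, 234, 234, 234, 234, 234, 234, 234, 234, 233, 234, 234, 234, 233, 234, 234, 234, 233, 233, 228, 218, 241, 252, 251, 251, 251, 251, 243, 198, 179, 179, 180, 179, 179, 179, 180, 179, 180, 180, 180, 179, 179, 180, 177, 175, 176, 179, 179, 179, 179, 178, 183, 185, 187, 189, 194, 213, 243, 251, 252, 252, 252, 235, 127, 102, 107, 113, 119, 126, 131, 137, 138, 141, 144, 150, 153]
```

```bash
cat > hyp.py <<'E'
from h import *
import sys
u,v=float(sys.argv[1]),float(sys.argv[2])
cw=cam("wrist");s=ctrl.get_state()["position"][:2]
th=np.radians(-73.7);M=np.array([[np.cos(th),-np.sin(th)],[np.sin(th),np.cos(th)]])
for t in np.radians([-2,0,2,4,6]):
  c_,s_=np.cos(t),np.sin(t)
  w=lambda x,y,z:(c_*(x+.035)-s_*(z-.007), y, c_*(z-.007)+s_*(x+.035)+.007)
  toe=w(-.035,.066,.028)
  tv=onz(cw,u,v,toe[2]);o=(M.T@(tv[:2]-s))-np.array(toe[:2])
  P=lambda p:proj(cw,[*(s+M@(np.array(p[:2])+o)),p[2]]).round(1)
  print(np.degrees(t).round(),"edge",P(w(-.034,0,.05)),"foot front",P(w(-.008,0,.05)),"top front",P(w(-.008,0,.1)),"blade",P(w(-.115,.03,.097)),"sp",((np.array(w(0,0,.08)[:2])+o)*1e3).round(1))
E
python3 hyp.py 374 197; python3 -c "
import cv2;g=cv2.imread('pics/w11.png',0)
print(g[0:90,345].tolist())"
```

```text
-2.0 edge [272.8 209.4] foot front [272.9 249.2] top front [271.7 298.7] blade [355.   40.2] sp [ 8.1 -2.7]
0.0 edge [272.8 208.2] foot front [272.9 248.8] top front [271.6 295.2] blade [353.7  34.4] sp [ 6.3 -2.7]
2.0 edge [272.8 206.9] foot front [272.8 248.2] top front [271.6 291.5] blade [352.3  29.2] sp [ 4.5 -2.7]
4.0 edge [272.9 205.7] foot front [272.9 247.6] top front [271.6 287.5] blade [350.9  24.6] sp [ 2.6 -2.7]
6.0 edge [272.9 204.4] foot front [272.9 246.9] top front [271.6 283.2] blade [349.5  20.6] sp [ 0.7 -2.7]
[71, 71, 72, 72, 74, 73, 73, 71, 71, 70, 70, 71, 70, 71, 70, 70, 70, 71, 71, 71, 71, 69, 70, 72, 72, 150, 255, 255, 255, 255, 255, 255, 255, 255, 255, 255, 255, 255, 255, 255, 255, 255, 245, 253, 255, 254, 248, 200, 146, 146, 143, 145, 146, 146, 145, 143, 145, 145, 145, 145, 144, 146, 145, 158, 209, 229, 245, 255, 255, 255, 255, 255, 255, 255, 255, 255, 255, 255, 255, 255, 255, 255, 255, 255, 255, 254, 254, 254, 254, 253]
```

```bash
python3 inch.py '[[[-0.002,0,0.0005],0,0.1],[[-0.004,0,0.001],0,0.1],[[-0.004,0,0.001],0,0.1],[[-0.004,0,0.001],0,0.1]]' 3
python3 up2.py w12; python3 -c "
import cv2;g=cv2.imread('pics/w12.png',0)
print(g[0:60,345].tolist())"; python3 hyp.py 374 197
```

```text
time: 10.8
position: [0.4837, 0.3085, 0.0586]
tool_rot: [-1.879, -2.517, 0.0]
ft_force: [1.2, 0.2, -4.0]
grip_width: 0.228
grip_force: 3.0
[0.4837 0.3085 0.0586] [ 1.15  0.19 -4.04] [ 0.03 -0.31 -0.02]
[66, 68, 56, 41, 40, 39, 39, 40, 41, 64, 116, 148, 151, 152, 153, 151, 161, 191, 253, 255, 255, 255, 255, 255, 254, 222, 223, 224, 224, 223, 223, 224, 223, 223, 223, 222, 222, 222, 221, 221, 222, 221, 221, 222, 221, 222, 221, 221, 222, 222, 222, 222, 206, 180, 230, 249, 247, 246, 247, 247, 237, 193, 179, 178, 180, 179, 180, 180, 179, 180, 179, 179, 180, 179, 179, 179, 179, 181, 180, 179, 180, 179, 180, 178, 178, 175, 176, 178, 179, 177, 176, 176, 177, 176, 178, 179, 148, 98, 92, 98, 104, 108, 113, 120, 125, 126, 130, 133, 137, 141]
[[379.0, 194.0, 23.0], [206.0, 193.0, 24.0], [275.0, 226.0, 26.0], [332.0, 49.0, 24.0]]
[67, 66, 67, 67, 66, 67, 67, 67, 67, 66, 66, 66, 68, 66, 66, 67, 67, 66, 66, 67, 66, 68, 66, 67, 107, 254, 255, 255, 255, 255, 255, 255, 255, 255, 255, 255, 255, 255, 255, 255, 255, 255, 255, 255, 255, 254, 251, 220, 152, 130, 132, 133, 133, 133, 134, 134, 134, 135, 136, 136]
-2.0 edge [272.2 209.4] foot front [272.3 249.4] top front [270.8 299.3] blade [354.9  38.6] sp [ 7.8 -3.1]
0.0 edge [272.2 208.2] foot front [272.3 249. ] top front [270.7 295.8] blade [353.5  32.8] sp [ 6.  -3.1]
2.0 edge [272.2 206.9] foot front [272.2 248.5] top front [270.7 292.1] blade [352.1  27.5] sp [ 4.1 -3.1]
4.0 edge [272.2 205.6] foot front [272.2 247.8] top front [270.7 288. ] blade [350.7  22.9] sp [ 2.3 -3. ]
6.0 edge [272.3 204.4] foot front [272.3 247.1] top front [270.7 283.7] blade [349.3  18.9] sp [ 0.4 -3. ]
```

```bash
for i in 1 2 3; do python3 inch.py '[[[0,0,0.001],0,0.1],[[0,0,0.001],0,0.1],[[0,0,0.001],0,0.1]]' 3 | grep -E "pos|ft"; done
python3 up2.py w13;python3 -c "
import cv2;g=cv2.imread('pics/w13.png',0)
print(g[10:40,345].tolist())"; python3 hyp.py 374 197 | head -2
```

```text
position: [0.4839, 0.3081, 0.0582]
ft_force: [-0.4, -2.1, 2.3]
position: [0.4839, 0.3082, 0.0571]
ft_force: [-0.5, -3.8, 2.7]
position: [0.4838, 0.3088, 0.0561]
ft_force: [-1.2, -2.0, 3.1]
[0.4838 0.3088 0.0561] [-1.18 -2.02  3.13] [-0.43  0.19  0.01]
[68, 68, 67, 67, 60, 44, 39, 40, 41, 40, 42, 101, 150, 150, 152, 152, 154, 155, 153, 161, 190, 250, 253, 222, 221, 221, 221, 221, 222, 223, 224, 223, 224, 224, 224, 224, 223, 223, 222, 222, 221, 221, 221, 221, 222, 222, 222, 222, 222, 222, 223, 223, 222, 222, 222, 210, 188, 220, 245, 247, 246, 247, 247, 241, 210, 180, 180, 180, 180, 178, 180, 180, 182, 183, 183, 182, 182, 181, 182, 182, 183, 182, 182, 182, 183, 182, 182, 181, 183, 182, 183, 182, 183, 182, 181, 178, 148, 98, 92, 98, 105, 110, 114, 121, 125, 127, 130, 134, 137, 141]
[[376.0, 197.0, 26.0], [205.0, 196.0, 23.0], [278.0, 227.0, 26.0], [290.0, 50.0, 19.0]]
[66, 67, 68, 67, 67, 68, 66, 67, 66, 67, 67, 65, 67, 67, 64, 64, 64, 87, 223, 255, 255, 255, 255, 255, 255, 255, 255, 255, 255, 255]
-2.0 edge [270.7 209.6] foot front [270.8 250.2] top front [268.9 301.2] blade [354.5  34.5] sp [ 7.  -3.9]
0.0 edge [270.7 208.3] foot front [270.8 249.7] top front [268.8 297.7] blade [353.1  28.7] sp [ 5.2 -3.9]
```

The tilt indicators now read about 0°, with the weight on the feet. Open the fingers and check that it stays put.

```bash
python3 inch.py '[[[0,0,0],0,0.5],[[0,0,0],0,1],[[0,0,0],0,1],[[0,0,0],0,1],[[0,0,0],0,1],[[0,0,-0.03],0,1],[[0,0,-0.06],0,1],[[0,0,-0.09],0,1],[[0,0,-0.11],0,1],[[0.03,0,-0.11],0,1],[[0.03,0,-0.11],0,1],[[0.03,0,-0.11],0,1]]'
python3 - <<'E'
from h import *
s=ctrl.get_state();print(s["ft_force"].round(2),s["joint_positions"].round(2))
shot("wrist","w14");cw=cam("wrist",s);np.save("w14.npy",cw,allow_pickle=True)
im=cv2.imread("pics/w14.png");hsv=cv2.cvtColor(im,cv2.COLOR_BGR2HSV);m=((hsv[...,2]>110)&(hsv[...,1]<50)).astype(np.uint8);m[245:]=0
n,l,st,ce=cv2.connectedComponentsWithStats(m)
for i in range(1,n):
    if st[i,4]>300: print(st[i],ce[i].round(1))
g=cv2.medianBlur(cv2.cvtColor(im,cv2.COLOR_BGR2GRAY),3);g[250:]=0
ci=cv2.HoughCircles(g,cv2.HOUGH_GRADIENT,1.5,30,param1=120,param2=16,minRadius=10,maxRadius=22);print(ci[0].round(0).tolist())
p=s["position"][:2]
th=np.radians(-73.7);M=np.array([[np.cos(th),-np.sin(th)],[np.sin(th),np.cos(th)]]);o=np.array([.4838,.3088])+M@[.005,-.003]
for n,q in[("toeL",(-.035,.066,.028)),("toeR",(-.035,-.046,.028)),("rear",(.075,-.012,.028)),("table",(0,0,.05)),("top",(0,0,.1)),("blade",(-.115,.03,.097))]: print(n,proj(cw,[*(o+M@q[:2]),q[2]]).round(1))
E
```

```text
time: 13.0
position: [0.4748, 0.3378, 0.166]
tool_rot: [1.877, 2.519, -0.0]
ft_force: [-0.4, -0.3, 0.1]
grip_width: 0.996
grip_force: 0.0
[-0.38 -0.27  0.11] [ 0.28  0.47 -1.2   1.67  0.45  1.32 -0.71]
[ 182    0   69   83 1627] [217.5  38.3]
[ 508   32   52  110 1878] [530.2  92.3]
[ 217  108  140  137 7093] [290.6 192.8]
[   0  130  102  115 7946] [ 50.1 199.5]
[450 149  82  74 829] [489.6 183.4]
[[232.0, 197.0, 14.0], [337.0, 193.0, 21.0], [305.0, 193.0, 21.0], [274.0, 220.0, 19.0], [497.0, 215.0, 21.0], [329.0, 226.0, 21.0], [455.0, 175.0, 21.0], [541.0, 109.0, 18.0], [265.0, 187.0, 16.0], [488.0, 164.0, 21.0], [317.0, 121.0, 19.0], [298.0, 239.0, 14.0], [482.0, 251.0, 14.0], [536.0, 205.0, 18.0]]
toeL [339.6 197.2]
toeR [229.1 196.6]
rear [263.5 291.6]
table [274.2 237.3]
top [273.8 260.9]
blade [315.9 115.2]
```

```bash
python3 inch.py '[[[-0.02,-0.02,0],0.15,1],[[-0.035,-0.043,0],0.3,1],[[-0.035,-0.043,0],0.45,1],[[-0.035,-0.043,0],0.6,1],[[-0.035,-0.043,0],0.75,1],[[-0.035,-0.043,0],0.9,1],[[-0.035,-0.043,0],1.05,1],[[-0.035,-0.043,0],1.2,1],[[-0.035,-0.043,0],1.35,1],[[-0.035,-0.043,0],1.5,1],[[-0.035,-0.043,0],1.571,1],[[-0.035,-0.043,0],1.571,1],[[-0.035,-0.043,0],1.571,1]]'
cat > stand.py <<'E'
from h import *
import sys
def hc(g,p,r0,r1,win=30):
    x0,y0=int(max(p[0]-win,0)),int(max(p[1]-win,0));w=cv2.resize(g[y0:y0+2*win,x0:x0+2*win],None,fx=4,fy=4,interpolation=cv2.INTER_CUBIC)
    c=cv2.HoughCircles(cv2.GaussianBlur(w,(0,0),2),cv2.HOUGH_GRADIENT,1,400,param1=80,param2=8,minRadius=int(4*r0),maxRadius=int(4*r1))
    return None if c is None else (c[0,0,0]/4+x0-.4,c[0,0,1]/4+y0-.4,c[0,0,2]/4)
def measure(fn,o,yaw,z0=0.,cup=None):
    s=ctrl.get_state();im=shot("wrist",fn);g=cv2.cvtColor(im,cv2.COLOR_RGB2GRAY);cw=cam("wrist",s)
    for it in range(2):
        th=np.radians(yaw);M=np.array([[np.cos(th),-np.sin(th)],[np.sin(th),np.cos(th)]]);P=[]
        for q in FEET:
            w=[*(o+M@q),.028+z0];p=proj(cw,w);e=proj(cw,np.array(w)+[0,.016,0]);r=np.hypot(*(e-p))
            c=hc(g,p,.85*r,1.15*r,int(r*1.8)); print(p.round(1),round(r,1),None if c is None else np.round(c,1)); P.append(onz(cw,c[0],c[1],.028+z0))
        th,o,_,res=fit2(FEET,P);yaw=np.degrees(th)
    print("stand o",o.round(4),"yaw",yaw.round(2),"res mm",(res*1e3).round(1).tolist());return o,yaw
if __name__=="__main__": measure(sys.argv[1],np.array([float(sys.argv[2]),float(sys.argv[3])]),float(sys.argv[4]),float(sys.argv[5]) if len(sys.argv)>5 else 0.)
E
python3 stand.py w15 .4823 .3032 -73.7
```

```text
time: 14.35
position: [0.4442, 0.2907, 0.1657]
tool_rot: [3.108, 0.452, -0.001]
ft_force: [-0.0, 0.4, -0.4]
grip_width: 1.001
grip_force: 0.0
[236.4  84.6] 17.9 [238.2  80.5  16.8]
[240.1 202.6] 15.9 [242.2 199.5  14.6]
[350.6 169.9] 16.0 [353.2 165.5  14.5]
[238.1  80.5] 18.0 [238.2  80.5  16.8]
[242.4 199.3] 15.9 [242.2 199.5  14.6]
[353.2 165.6] 16.0 [353.2 165.5  14.5]
stand o [0.4865 0.3022] yaw -73.3 res mm [[-0.1, 0.1], [0.2, -0.1], [-0.2, -0.0]]
```

Pose fit residuals are 0.2 mm. Now grip the flats.

```bash
python3 inch.py '[[[0.022,0,0.02],0,1],[[0.0438,0.001,0.04],0,1],[[0.0438,0.001,0.07],0,1],[[0.0438,0.001,0.09],0,1],[[0.0438,0.001,0.1025],0,1],[[0.0438,0.001,0.1025],0,1],[[0.0438,0.001,0.1025],0,0.05],[[0.0438,0.001,0.1025],0,0.05],[[0.0438,0.001,0.1025],0,0.05],[[0.0438,0.001,0.1025],0,0.05],[[0.0438,0.001,0.1025],0,0.05],[[0.0438,0.001,0.1025],0,0.05],[[0.0438,0.001,0.1025],0,0.05],[[0.0438,0.001,0.1025],0,0.05],[[0.0438,0.001,0.1025],0,0.05],[[0.0438,0.001,0.1025],0,0.05],[[0.0438,0.001,0.1025],0,0.05],[[0.0438,0.001,0.1025],0,0.05]]' 40
```

```text
time: 16.2
position: [0.4863, 0.3028, 0.0635]
tool_rot: [3.109, 0.45, -0.0]
ft_force: [0.1, -0.3, 0.9]
grip_width: 0.183
grip_force: 40.0
```

```bash
python3 inch.py '[[[0,0,-0.02],0,0.05],[[0,0,-0.05],0,0.05],[[0,0,-0.08],0,0.05],[[0,0,-0.11],0,0.05],[[0,0,-0.117],0,0.05],[[0,0,-0.117],0,0.05],[[0,0,-0.117],0,0.05]]'
python3 - <<'E'
from h import *
from stand import hc
s=ctrl.get_state();print(s["position"].round(4),s["ft_force"].round(2),s["torque"].round(2))
c=np.load("w2.npy",allow_pickle=True).item();g=cv2.cvtColor(cv2.imread("pics/w2.png"),cv2.COLOR_BGR2GRAY)
o=np.array([.4872,.03]);yaw=-15.66
for d,z in((.044,.005),(.026,.012),(.020,.012),(.013,.005)):
    th=np.radians(yaw);M=np.array([[np.cos(th),-np.sin(th)],[np.sin(th),np.cos(th)]]);P=[];cc=[]
    for q in FEET:
        w=[*(o+M@q),z];p=proj(c,w);r=np.hypot(*(proj(c,np.array(w)+[0,d/2,0])-p))
        k=hc(g,p,.85*r,1.15*r,int(r*1.8)+3);cc.append(None if k is None else np.round(k,1).tolist());P.append(onz(c,*(k[:2] if k else p),z))
    t,oo,_,res=fit2(FEET,P);print(d,round(r,1),cc,oo.round(4),np.degrees(t).round(2),(res*1e3).round(1).tolist())
E
python3 stand.py w16 .4865 .3022 -73.3 .117
```

```text
time: 16.9
position: [0.4854, 0.3019, 0.1784]
tool_rot: [3.108, 0.45, -0.005]
ft_force: [0.5, 0.4, -6.9]
grip_width: 0.181
grip_force: 40.0
[0.4854 0.3019 0.1784] [ 0.46  0.39 -6.87] [-0.07  0.03 -0.05]
0.044 18.3 [[232.5, 151.5, 17.5], [303.0, 206.0, 16.600000381469727], [341.0, 119.5, 18.0]] [0.4896 0.0312] -16.28 [[0.3, -0.5], [0.1, 0.0], [-0.5, 0.4]]
0.026 11.0 [[233.6999969482422, 153.5, 9.800000190734863], [302.5, 208.1999969482422, 8.800000190734863], [340.70001220703125, 120.5, 9.399999618530273]] [0.4885 0.0309] -16.18 [[-0.4, 2.0], [0.3, -1.1], [0.0, -0.9]]
0.02 8.4 [[231.1999969482422, 152.6999969482422, 7.699999809265137], [301.70001220703125, 209.0, 7.800000190734863], [341.70001220703125, 121.0, 9.100000381469727]] [0.4879 0.0317] -16.93 [[0.3, -0.1], [0.6, -0.2], [-0.9, 0.3]]
0.013 5.4 [[232.6999969482422, 152.5, 5.800000190734863], [302.70001220703125, 207.0, 5.400000095367432], [340.5, 120.0, 5.599999904632568]] [0.4885 0.031 ] -16.12 [[0.1, -0.0], [0.5, -0.1], [-0.7, 0.1]]
[218.8 137.2] 26.3 [222.5 139.2  24.9]
[228.  293.8] 22.1 [252.7 307.5  23.1]
[382.9 250.8] 22.1 [378.2 250.7  24.6]
[220.3 149.4] 25.9 [222.5 139.2  24.9]
[241.6 302.2] 21.8 [252.7 307.5  23.1]
[392.4 248.5] 22.1 [378.2 250.7  24.6]
stand o [0.4839 0.2954] yaw -68.63 res mm [[-6.5, -0.2], [2.1, 9.1], [4.4, -8.9]]
```

```bash
python3 inch.py '[[[-0.005,0.015,0],-0.05,0.05],[[-0.013,0.045,0],-0.15,0.05],[[-0.021,0.075,0],-0.25,0.05],[[-0.03,0.105,0],-0.36,0.05],[[-0.039,0.135,0],-0.47,0.05],[[-0.048,0.165,0],-0.58,0.05],[[-0.056,0.195,0],-0.7,0.05],[[-0.064,0.222,0],-0.81,0.05],[[-0.07,0.244,0],-0.91,0.05],[[-0.074,0.257,0],-0.98,0.05],[[-0.0744,0.2604,0],-0.997,0.05],[[-0.0744,0.2604,0],-0.997,0.05],[[-0.0744,0.2604,0],-0.997,0.05]]'
python3 - <<'E'
from h import *
s=ctrl.get_state();print(s["position"].round(4),s["ft_force"].round(2),s["torque"].round(2),s["joint_positions"].round(2)); go((.4886,.0311,.068))
shot("wrist","w17");cw=cam("wrist",s);np.save("w17.npy",cw,allow_pickle=True);shot("top","top17");shot("scene","scene17")
th=np.radians(-16.2);M=np.array([[np.cos(th),-np.sin(th)],[np.sin(th),np.cos(th)]])
for n,o,z,d in(("cups",np.array([.4886,.0311]),.005,.022),("toes",s["position"][:2],s["position"][2]-.063+.028,.016)):
    for q in FEET:
        w=[*(o+M@q),z];p=proj(cw,w);print(n,p.round(1),np.hypot(*(proj(cw,np.array(w)+[0,d,0])-p)).round(1))
ct=cam("top");print([proj(ct,[*(s["position"][:2]+M@q),s["position"][2]-.035]).round(1).tolist() for q in FEET])
E
```

```text
time: 18.25
position: [0.4886, 0.0335, 0.1801]
tool_rot: [-2.514, -1.882, -0.0]
ft_force: [0.3, -0.0, -5.6]
grip_width: 0.183
grip_force: 40.0
[0.4886 0.0335 0.1801] [ 0.34 -0.05 -5.56] [-0.01 -0.18 -0.  ] [ 0.85  0.06 -0.99  1.87  0.06  1.24 -0.44]
-> (0.4886, 0.0311, 0.068) shift [-0.0024  0.0008  0.1121] tool yaw 73.64
cups [244.3 130.1] 21.7
cups [247.5 228.3] 18.1
cups [342.9 200.2] 18.6
toes [220.6 138.2] 26.9
toes [229.3 293.5] 19.9
toes [383. 251.] 20.8
[[264.2, 236.3], [291.7, 248.9], [296.3, 220.8]]
```

```bash
python3 inch.py '[[[-0.001,0.0005,0.02],0,0.05],[[-0.0012,0.0005,0.045],0,0.05],[[-0.0012,0.0005,0.07],0,0.05],[[-0.0012,0.0005,0.09],0,0.05],[[-0.0012,0.0005,0.098],0,0.05],[[-0.0012,0.0005,0.103],0,0.05],[[-0.0012,0.0005,0.103],0,0.05],[[-0.0012,0.0005,0.103],0,0.05]]'
python3 -c "
from h import *
s=ctrl.get_state();print(s['torque'].round(2)); go((.4887,.0322,.0685)); shot('wrist','w18')"
python3 inch.py '[[[0,0,0.002],0,0.05],[[0,0,0.004],0,0.05],[[0,0,0.006],0,0.05],[[0,0,0.006],0,0.05],[[0,0,0.006],0,0.05]]'
```

```text
time: 19.2
position: [0.4899, 0.031, 0.0785]
tool_rot: [2.514, 1.882, 0.002]
ft_force: [0.7, -0.5, -4.4]
grip_width: 0.178
grip_force: 40.0
[-0.1  -0.13  0.04]
-> (0.4887, 0.0322, 0.0685) shift [ 0.0008 -0.0015  0.01  ] tool yaw 73.62
time: 19.75
position: [0.489, 0.0308, 0.0715]
tool_rot: [-2.515, -1.882, 0.0]
ft_force: [0.6, 0.4, -4.7]
grip_width: 0.179
grip_force: 40.0
```

```bash
python3 inch.py '[[[0.001,-0.0005,0.0005],0,0.05],[[0.001,-0.0005,0.001],0,0.05],[[0.001,-0.0005,0.0015],0,0.05],[[0.001,-0.0005,0.0015],0,0.05]]'; python3 inch.py '[[[0,0,0.0005],0,0.05],[[0,0,0.001],0,0.05],[[0,0,0.0015],0,0.05],[[0,0,0.0015],0,0.05],[[0,0,0.0015],0,0.05]]'
python3 -c "
from h import *
s=ctrl.get_state();print(s['torque'].round(2));go((.4887,.0322,.0685))"
```

```text
time: 20.15
position: [0.4888, 0.0319, 0.0699]
tool_rot: [-2.515, -1.882, 0.0]
ft_force: [-0.1, 0.3, -4.9]
grip_width: 0.179
grip_force: 40.0
time: 20.65
position: [0.4889, 0.0319, 0.0686]
tool_rot: [2.515, 1.882, -0.0]
ft_force: [0.8, -0.4, -3.7]
grip_width: 0.18
grip_force: 40.0
[-0.08 -0.07  0.01]
-> (0.4887, 0.0322, 0.0685) shift [ 0.0002 -0.0003  0.0001] tool yaw 73.61
```

```bash
python3 inch.py '[[[0,0,0.0005],0,0.05],[[0,0,0.001],0,0.05],[[0,0,0.001],0,0.05],[[0,0,0.001],0,0.05]]'; python3 inch.py '[[[0,0,0.0005],0,0.05],[[0,0,0.0005],0,0.05],[[0,0,0.0005],0,0.05]]'
python3 -c "
from h import *
s=ctrl.get_state();print(s['torque'].round(2))"
```

```text
time: 21.05
position: [0.489, 0.0319, 0.0683]
tool_rot: [2.515, 1.882, -0.001]
ft_force: [-3.3, -0.5, 6.0]
grip_width: 0.182
grip_force: 40.0
time: 21.35
position: [0.4891, 0.0319, 0.0683]
tool_rot: [2.515, 1.882, -0.001]
ft_force: [-5.0, -1.1, 9.5]
grip_width: 0.182
grip_force: 40.0
[-0.18  1.08  0.  ]
```

```bash
python3 inch.py '[[[0,0,-0.0005],0,0.1],[[0,0,-0.0005],0,0.1],[[0,0,-0.0005],0,0.6],[[0,0,-0.0005],0,1],[[0,0,-0.0005],0,1],[[0,0,-0.0005],0,1],[[0,0,-0.0005],0,1],[[0,0,-0.03],0,1],[[0,0,-0.06],0,1],[[0,0,-0.09],0,1],[[-0.02,0,-0.1],0,1],[[-0.04,0,-0.1],0,1],[[-0.04,0,-0.1],0,1],[[-0.04,0,-0.1],0,1]]' 3
python3 stand.py w19 .4888 .032 -16.3 .005
```

```text
time: 22.75
position: [0.4775, -0.0064, 0.1669]
tool_rot: [2.516, 1.881, 0.0]
ft_force: [1.0, -0.2, -0.6]
grip_width: 0.999
grip_force: 0.0
[237.3  84.1] 19.4 [239.5  85.   21.6]
[241.7 203.5] 15.7 [243.2 203.   15.8]
[353.5 169.7] 16.3 [352.7 170.   16.4]
[238.7  84.1] 19.4 [239.5  85.   21.6]
[242.4 203.5] 15.7 [243.2 203.   15.8]
[354.3 170.2] 16.2 [352.7 170.   16.4]
stand o [0.4896 0.0316] yaw -16.57 res mm [[-0.5, 0.9], [-1.0, -0.3], [1.4, -0.7]]
```

The stand is seated to within about 1 mm. Next, press the left toe with the fingers shut and the gripper body clear of spindle and blade.

```bash
python3 inch.py '[[[0.04,-0.012,0],0.1,0],[[0.075,-0.024,0],0.2,0],[[0.106,-0.035,0],0.307,0],[[0.106,-0.035,0],0.307,0],[[0.106,-0.035,0.03],0.307,0],[[0.106,-0.035,0.06],0.307,0],[[0.106,-0.035,0.06],0.307,0],[[0.106,-0.035,0.06],0.307,0],[[0.106,-0.035,0.09],0.307,0],[[0.106,-0.035,0.12],0.307,0],[[0.106,-0.035,0.12],0.307,0],[[0.106,-0.035,0.12],0.307,0]]' 20
python3 -c "
from h import *
go((.4738,.1052,.033))"
```

```text
time: 24.0
position: [0.4748, 0.1056, 0.0485]
tool_rot: [-2.773, -1.476, -0.002]
ft_force: [0.6, -0.2, 0.7]
grip_width: 0.031
grip_force: 0.0
-> (0.4738, 0.1052, 0.033) shift [-0.0009 -0.0006  0.0155] tool yaw 56.04
```

```bash
python3 inch.py '[[[-0.001,-0.0005,0.005],0,0],[[-0.001,-0.0005,0.01],0,0],[[-0.001,-0.0005,0.014],0,0],[[-0.001,-0.0005,0.016],0,0],[[-0.001,-0.0005,0.0165],0,0],[[-0.001,-0.0005,0.0165],0,0]]'; python3 inch.py '[[[0,0,0.001],0,0],[[0,0,0.001],0,0],[[0,0,0.001],0,0]]'
```

```text
time: 24.6
position: [0.4737, 0.1046, 0.0326]
tool_rot: [2.772, 1.475, -0.001]
ft_force: [-6.2, -2.1, 18.5]
grip_width: 0.005
grip_force: 9.4
time: 24.9
position: [0.4738, 0.1047, 0.0324]
tool_rot: [2.771, 1.474, -0.001]
ft_force: [-8.6, -2.0, 27.3]
grip_width: 0.004
grip_force: 13.5
```

```bash
python3 inch.py '[[[0,0,-0.02],0,0],[[0,0,-0.05],0,0],[[0,0,-0.08],0,0],[[0,0,-0.11],0,0],[[0,0,-0.11],0,0],[[-0.01,0.03,-0.11],0.13,0],[[-0.02,0.065,-0.11],0.26,0],[[-0.03,0.1,-0.11],0.4,0],[[-0.04,0.128,-0.11],0.53,0],[[-0.0405,0.1283,-0.11],0.67,0],[[-0.0405,0.1283,-0.11],0.8,0],[[-0.0405,0.1283,-0.11],0.8,0],[[-0.0405,0.1283,-0.08],0.8,0],[[-0.0405,0.1283,-0.05],0.8,0],[[-0.0405,0.1283,-0.02],0.8,0],[[-0.0405,0.1283,-0.016],0.8,0],[[-0.0405,0.1283,-0.016],0.8,0]]'
python3 -c "
from h import *
go((.5575,-.0006,.033))"
```

```text
time: 26.6
position: [0.556, -0.0003, 0.0449]
tool_rot: [-3.128, -0.283, 0.003]
ft_force: [-0.4, 0.2, 1.0]
grip_width: 0.003
grip_force: 0.0
-> (0.5575, -0.0006, 0.033) shift [0.0015 0.0006 0.0119] tool yaw 10.32
```

```bash
python3 inch.py '[[[0.0015,0.0005,0.005],0,0],[[0.0015,0.0005,0.01],0,0],[[0.0015,0.0005,0.0125],0,0],[[0.0015,0.0005,0.0135],0,0],[[0.0015,0.0005,0.0135],0,0]]'; python3 inch.py '[[[0,0,0.001],0,0],[[0,0,0.001],0,0],[[0,0,0.001],0,0]]'
```

```text
time: 27.1
position: [0.5589, -0.0011, 0.0331]
tool_rot: [3.128, 0.279, 0.002]
ft_force: [-1.5, -0.5, 3.9]
grip_width: 0.005
grip_force: 2.3
time: 27.4
position: [0.559, -0.0011, 0.0329]
tool_rot: [3.128, 0.279, 0.002]
ft_force: [-3.0, -0.9, 9.9]
grip_width: 0.008
grip_force: 5.0
```

```bash
python3 inch.py '[[[0,0,0.001],0,0],[[0,0,0.0025],0,0],[[0,0,0.0025],0,0],[[0,0,0.0025],0,0]]' 
python3 - <<'E'
from h import *
from stand import hc
c=np.load("w1.npy",allow_pickle=True).item();im=cv2.imread("pics/w1.png");g=cv2.cvtColor(im,cv2.COLOR_BGR2GRAY)
o=np.array([.503,-.281])
for d,z,o in((.062,.034,[.503,-.281]),(.028,.034,[.503,-.281]),(.053,.065,[.573,-.319]),(.055,.067,[.428,-.256])):
    for _ in range(2):
        p=proj(c,[*o,z]);r=np.hypot(*(proj(c,np.array([*o,z])+[0,d/2,0])-p));k=hc(g,p,.88*r,1.12*r,int(r*1.7)+4)
        if k: o=onz(c,k[0],k[1],z)[:2]
    print(d,z,p.round(1),r.round(1),k,np.round(o,4))
E
```

```text
time: 27.8
position: [0.5592, -0.001, 0.0324]
tool_rot: [3.126, 0.279, 0.001]
ft_force: [-9.4, -1.6, 24.5]
grip_width: 0.001
grip_force: 12.5
0.062 0.034 [300.7 164.7] 27.1 (np.float32(300.725), np.float32(164.725), np.float32(26.9)) [ 0.5049 -0.2842]
0.028 0.034 [301.  166.2] 12.1 (np.float32(300.975), np.float32(166.225), np.float32(12.025)) [ 0.5035 -0.2852]
0.053 0.065 [364.  126.5] 25.9 (np.float32(363.975), np.float32(126.475), np.float32(27.75)) [ 0.5688 -0.323 ]
0.055 0.067 [258.2 229. ] 25.0 (np.float32(258.225), np.float32(228.975), np.float32(25.375)) [ 0.4255 -0.2657]
```

```bash
python3 inch.py '[[[0,0,-0.03],0,0],[[0,0,-0.07],0,0],[[0,0,-0.11],0,0.5],[[0,0,-0.14],0,1],[[-0.015,0.04,-0.148],0.1,1],[[-0.032,0.08,-0.148],0.2,1],[[-0.05,0.12,-0.148],0.3,1],[[-0.065,0.16,-0.148],0.4,1],[[-0.08,0.2,-0.148],0.5,1],[[-0.095,0.24,-0.148],0.573,1],[[-0.1044,0.2685,-0.148],0.573,1],[[-0.1044,0.2685,-0.148],0.573,1],[[-0.1044,0.2685,-0.148],0.573,1]]' 20
cat > roll.py <<'E'
from h import *
from stand import hc
import sys
s=ctrl.get_state();im=shot("wrist",sys.argv[1]);c=cam("wrist",s);g=cv2.cvtColor(im,cv2.COLOR_RGB2GRAY)
for d,z,o in((.062,.034,[.504,-.284]),(.028,.034,[.504,-.284]),(.053,.065,[.569,-.322]),(.055,.067,[.4255,-.265])):
    for _ in range(2):
        p=proj(c,[*o,z]);r=np.hypot(*(proj(c,np.array([*o,z])+[0,d/2,0])-p));k=hc(g,p,.88*r,1.12*r,int(r*1.7)+4)
        if k: o=onz(c,k[0],k[1],z)[:2]
    print(d,z,p.round(1),r.round(1),k,np.round(o,4))
go((.5042,-.2838,.01)); print(s["joint_positions"].round(2))
E
python3 roll.py w20
```

```text
time: 29.1
position: [0.5028, -0.2839, 0.1765]
tool_rot: [-3.079, 0.619, 0.0]
ft_force: [0.1, 0.1, -0.1]
grip_width: 0.921
grip_force: 0.0
0.062 0.034 [271.5 192.2] 29.8 (np.float32(271.475), np.float32(192.225), np.float32(30.225)) [ 0.5087 -0.2814]
0.028 0.034 [271.2 194.5] 13.5 (np.float32(271.225), np.float32(194.475), np.float32(13.375)) [ 0.5066 -0.2802]
0.053 0.065 [286.7 117.2] 30.9 (np.float32(286.725), np.float32(117.225), np.float32(31.175)) [ 0.5717 -0.3229]
0.055 0.067 [284.2 282.2] 26.8 (np.float32(288.225), np.float32(281.475), np.float32(25.3)) [ 0.4249 -0.2647]
-> (0.5042, -0.2838, 0.01) shift [0.0013 0.001  0.1667] tool yaw -22.58
[ 1.02  0.25 -0.64  1.68  0.15  1.26 -1.62]
```

```bash
python3 inch.py '[[[0.0024,-0.0025,0.03],0,1],[[0.0024,-0.0025,0.07],0,1],[[0.0024,-0.0025,0.11],0,1],[[0.0024,-0.0025,0.14],0,1],[[0.0024,-0.0025,0.16],0,1],[[0.0024,-0.0025,0.1665],0,1],[[0.0024,-0.0025,0.1665],0,1],[[0.0024,-0.0025,0.1665],0,0.5],[[0.0024,-0.0025,0.1665],0,0.5],[[0.0024,-0.0025,0.1665],0,0.5],[[0.0024,-0.0025,0.1665],0,0.5],[[0.0024,-0.0025,0.1665],0,0.5],[[0.0024,-0.0025,0.1665],0,0.5]]' 15
```

```text
time: 30.45
position: [0.5068, -0.2824, 0.0109]
tool_rot: [3.08, -0.617, 0.002]
ft_force: [-1.0, 0.2, 5.4]
grip_width: 0.715
grip_force: 15.0
```

```bash
python3 inch.py '[[[0,0,-0.02],0,0.5],[[0,0,-0.05],0,0.5],[[0,0,-0.09],0,0.5],[[0,0,-0.13],0,0.5],[[0,0,-0.14],0,0.5],[[0,0,-0.14],0,0.5],[[0,0,-0.14],0,0.5]]'
cat > inhand.py <<'E'
from h import *
from stand import hc
import sys
s=ctrl.get_state();im=shot("wrist",sys.argv[1]);c=cam("wrist",s);g=cv2.cvtColor(im,cv2.COLOR_RGB2GRAY)
M=R.from_rotvec(s["tool_rot"]).as_matrix();print(s["position"].round(4),s["ft_force"].round(2),"tool yaw",np.degrees(np.arctan2(M[1,0],M[0,0])).round(2))
for d in(.062,.028):
    w=s["position"]+[0,0,.0231]
    p=proj(c,w);r=np.hypot(*(proj(c,w+np.array([0,d/2,0]))-p))
    k=hc(g,p,.85*r,1.12*r,int(r*1.7)+4);q=onz(c,k[0],k[1],w[2]) if k else w
    print(d,p.round(1),r.round(1),k,"tool offset mm",(M.T@(q-w)*1e3).round(2))
p=p.astype(int)
print(g[p[1]-70:p[1]+50:2,p[0]].tolist()); print(g[p[1]-10,p[0]-60:p[0]+60:2].tolist())
E
python3 inhand.py w21
```

```text
time: 31.15
position: [0.505, -0.2821, 0.1484]
tool_rot: [-3.08, 0.617, 0.004]
ft_force: [0.2, -0.2, -1.0]
grip_width: 0.711
grip_force: 15.0
[ 0.505  -0.2821  0.1484] [ 0.21 -0.18 -1.02] tool yaw -22.66
0.062 [275.1 280.7] 58.1 (np.float32(276.725), np.float32(259.475), np.float32(52.775)) tool offset mm [12.06  0.84 -0.03]
0.028 [275.1 280.7] 26.6 (np.float32(273.725), np.float32(282.225), np.float32(29.6)) tool offset mm [-0.86 -0.7   0.  ]
[198, 205, 197, 201, 203, 203, 202, 200, 217, 251, 250, 251, 251, 252, 253, 253, 251, 251, 250, 250, 250, 228, 156, 184, 233, 248, 248, 248, 248, 247, 247, 247, 164, 115, 117, 116, 116, 116, 97, 72, 86, 95, 101, 104, 113, 115, 116, 118, 117, 117, 113, 104, 168, 254, 255, 255, 255, 255, 255, 255]
[31, 29, 241, 252, 252, 252, 252, 251, 250, 251, 251, 251, 251, 251, 252, 251, 164, 178, 181, 136, 105, 117, 114, 112, 102, 106, 237, 247, 248, 247, 247, 248, 248, 248, 248, 248, 248, 226, 117, 104, 103, 101, 101, 184, 214, 193, 244, 255, 255, 255, 252, 250, 249, 248, 248, 249, 250, 250, 249, 248]
```

```bash
python3 - <<'E'
from h import *
s=ctrl.get_state();c=cam("wrist",s);M=R.from_rotvec(s["tool_rot"]).as_matrix();w=s["position"]+[0,0,.0231]
g=cv2.imread("pics/w21.png",0)
for u in(268,275,282): print(u,g[220:260,u].tolist())
for r in(.014,.031):
    print(r,[proj(c,w+M@[r+d,0,0]).round(1).tolist() for d in(-.002,0,.002)])
E
```

```text
268 [205, 209, 211, 208, 206, 210, 221, 244, 252, 252, 252, 251, 252, 252, 252, 252, 252, 251, 251, 251, 250, 250, 249, 249, 249, 249, 249, 249, 249, 249, 249, 249, 249, 228, 140, 167, 176, 175, 155, 170]
275 [202, 203, 202, 200, 199, 203, 217, 242, 250, 250, 249, 250, 250, 250, 250, 251, 251, 252, 252, 252, 252, 251, 250, 250, 250, 250, 249, 249, 249, 249, 249, 249, 228, 120, 155, 183, 184, 192, 232, 248]
282 [210, 204, 195, 193, 197, 208, 223, 244, 252, 251, 250, 249, 248, 247, 247, 248, 249, 250, 251, 252, 252, 252, 252, 251, 251, 250, 250, 250, 249, 249, 250, 249, 233, 157, 171, 185, 181, 193, 234, 248]
0.014 [[275.0, 259.6], [275.0, 256.0], [275.0, 252.3]]
0.031 [[275.0, 227.8], [275.0, 223.9], [275.0, 220.0]]
```

```bash
python3 inch.py '[[[-0.01,-0.015,-0.01],0,0.5],[[-0.03,-0.043,-0.018],0,0.5],[[-0.052,-0.076,-0.018],0,0.5],[[-0.075,-0.11,-0.018],0,0.5],[[-0.098,-0.143,-0.018],0,0.5],[[-0.12,-0.176,-0.018],0,0.5],[[-0.142,-0.209,-0.018],0,0.5],[[-0.165,-0.24,-0.018],0,0.5],[[-0.183,-0.267,-0.018],0,0.5],[[-0.1953,-0.2837,-0.018],0,0.5],[[-0.1953,-0.2837,-0.018],0,0.5],[[-0.1953,-0.2837,-0.018],0,0.5],[[-0.1953,-0.2837,-0.018],0,0.5]]' 15
python3 stand.py w22 .4893 .0318 -16.4 .005; python3 -c "
from h import *
s=ctrl.get_state();print(s['joint_positions'].round(2));g=cv2.imread('pics/w22.png',0);print(g[220:262,275].tolist());go((.4893,.0318,.13))"
```

```text
time: 32.5
position: [0.4348, 0.0535, 0.1672]
tool_rot: [3.08, -0.62, -0.002]
ft_force: [-0.8, 0.5, -1.1]
grip_width: 0.714
grip_force: 15.0
[212.1 182.3] 15.7 [215.  179.7  16.7]
[325.6 169.8] 16.6 [326.  169.   15.8]
[278.6  50.2] 18.5 [279.   49.2  18.6]
[213.3 180.9] 15.7 [215.  179.7  16.7]
[327.  168.3] 16.6 [326.  169.   15.8]
[279.9  48.5] 18.5 [279.   49.2  18.8]
stand o [0.4901 0.0301] yaw -16.34 res mm [[-0.5, 2.1], [0.2, -1.1], [0.2, -1.0]]
[ 0.79 -0.1  -0.91  1.99 -0.09  1.21 -2.05]
[186, 187, 185, 185, 182, 186, 199, 232, 245, 244, 244, 244, 245, 245, 245, 246, 247, 248, 248, 248, 247, 247, 245, 244, 245, 245, 244, 243, 243, 244, 244, 243, 214, 107, 140, 167, 169, 154, 99, 37, 37, 38]
-> (0.4893, 0.0318, 0.13) shift [ 0.0585 -0.0011  0.0373] tool yaw -22.77
```

```bash
python3 inch.py '[[[0.02,-0.0002,0],0,0.5],[[0.04,-0.0004,0],0,0.5],[[0.055,-0.0006,0],0,0.5],[[0.0605,-0.0006,0],0,0.5],[[0.0605,-0.0006,0.02],0,0.5],[[0.0605,-0.0006,0.038],0,0.5],[[0.0605,-0.0006,0.044],0,0.5],[[0.0605,-0.0006,0.044],0,0.5],[[0.0605,-0.0006,0.044],0,0.5]]'
python3 -c "
from h import *
go((.4908,.0307,.0665))"
```

```text
time: 33.45
position: [0.4915, 0.0319, 0.1246]
tool_rot: [3.08, -0.617, 0.001]
ft_force: [-0.2, -0.1, -1.2]
grip_width: 0.711
grip_force: 15.0
-> (0.4908, 0.0307, 0.0665) shift [-0.0002  0.0014  0.0581] tool yaw -22.65
```

Correct 1.4 mm sideways, then descend in steps while checking force.

```bash
python3 inch.py '[[[0,0.001,0],0,0.5],[[0,0.001,0.004],0,0.5],[[0,0.001,0.008],0,0.5],[[0,0.001,0.012],0,0.5],[[0,0.001,0.015],0,0.5],[[0,0.001,0.015],0,0.5]]'
python3 -c "
from h import *
go((.4908,.0307,.0665))"
```

```text
time: 34.05
position: [0.4904, 0.0311, 0.1084]
tool_rot: [3.08, -0.617, -0.002]
ft_force: [1.3, 0.7, -1.1]
grip_width: 0.712
grip_force: 15.0
-> (0.4908, 0.0307, 0.0665) shift [0.0006 0.0002 0.0419] tool yaw -22.64
```

```bash
python3 inch.py '[[[0,0,0.004],0,0.5],[[0,0,0.008],0,0.5],[[0,0,0.011],0,0.5],[[0,0,0.011],0,0.5]]' | grep -E "pos|ft"; python3 inch.py '[[[0,0,0.004],0,0.5],[[0,0,0.008],0,0.5],[[0,0,0.012],0,0.5],[[0,0,0.012],0,0.5]]'| grep -E "pos|ft"
```

```text
position: [0.4904, 0.0311, 0.0975]
ft_force: [-0.1, -0.6, -0.3]
position: [0.4903, 0.031, 0.0853]
ft_force: [-0.0, 0.8, -0.8]
```

```bash
python3 inch.py '[[[0,0,0.004],0,0.5],[[0,0,0.008],0,0.5],[[0,0,0.012],0,0.5],[[0,0,0.016],0,0.5],[[0,0,0.017],0,0.5],[[0,0,0.017],0,0.5]]' | grep -E "pos|ft"; python3 inch.py '[[[0,0,0.001],0,0.5],[[0,0,0.0015],0,0.5],[[0,0,0.0015],0,0.5],[[0,0,0.0015],0,0.5]]'| grep -E "pos|ft"
```

```text
position: [0.4906, 0.0311, 0.0688]
ft_force: [-0.2, -0.2, -0.8]
position: [0.4909, 0.0311, 0.0676]
ft_force: [0.1, 0.7, -1.4]
```

```bash
python3 inch.py '[[[0,0,0.0008],0,0.5],[[0,0,0.0015],0,0.5],[[0,0,0.0015],0,0.5],[[0,0,0.0015],0,0.5]]' | grep -E "pos|ft"; python3 inch.py '[[[0,0,0.0005],0,0.5],[[0,0,0.001],0,0.5],[[0,0,0.001],0,0.5]]'| grep -E "pos|ft"
```

```text
position: [0.4908, 0.0311, 0.066]
ft_force: [0.0, -0.3, -1.2]
position: [0.491, 0.0311, 0.0655]
ft_force: [-1.3, -0.4, 4.7]
```

Table contact is at the expected height. Let go, back off and verify.

```bash
python3 inch.py '[[[0,0,-0.0003],0,0.75],[[0,0,-0.0003],0,0.8],[[0,0,-0.0003],0,1],[[0,0,-0.0003],0,1],[[0,0,-0.0003],0,1],[[0,0,-0.0003],0,1],[[0,0,-0.03],0,1],[[0,0,-0.06],0,1],[[0,0,-0.09],0,1],[[-0.03,0,-0.1],0,1],[[-0.05,0,-0.1],0,1],[[-0.05,0,-0.1],0,1],[[-0.05,0,-0.1],0,1]]' 5
python3 - <<'E'
from h import *
from stand import hc,measure
o,y=measure("w23",np.array([.4895,.0312]),-16.4,.005)
s=ctrl.get_state();c=cam("wrist",s);g=cv2.imread("pics/w23.png",0);o=np.array([.4895,.0312])
for d,z in((.062,.089),(.068,.055)):
    p=proj(c,[*o,z]);r=np.hypot(*(proj(c,[o[0],o[1]+d/2,z])-p));k=hc(g,p,.85*r,1.15*r,int(1.7*r));print(d,p.round(1),r.round(1),k,k and onz(c,k[0],k[1],z).round(4))
shot("top","top23");shot("scene","scene23")
a=cv2.imread("pics/top0.png").astype(int);b=cv2.imread("pics/top23.png").astype(int);d=np.abs(a-b).sum(2)
for n,w in{"jar":(230,255,367,390),"beaker":(266,288,348,370),"dropper":(262,282,278,294)}.items(): print(n,(d[w[0]:w[1],w[2]:w[3]]>90).mean().round(3))
E
```

```text
time: 37.85
position: [0.4449, 0.0499, 0.1652]
tool_rot: [3.079, -0.616, 0.002]
ft_force: [-0.6, 0.3, 0.1]
grip_width: 1.001
grip_force: 0.0
[213.3 193.2] 15.6 [215.7 191.2  16.5]
[326.4 181.1] 16.5 [326.5 179.5  16.4]
[280.   63.2] 18.3 [279.5  63.5  19.7]
[214.3 192.5] 15.7 [215.7 191.2  16.5]
[327.4 179.6] 16.5 [326.5 179.5  16.4]
[280.1  61.8] 18.4 [279.5  63.5  19.7]
stand o [0.4903 0.0301] yaw -15.99 res mm [[-0.6, 1.9], [-0.4, -0.8], [1.0, -1.1]]
0.062 [275.8 158.8] 39.5 (np.float32(276.225), np.float32(156.225), np.float32(39.8)) [0.4912 0.0301 0.089 ]
0.068 [275.9 153.4] 38.1 (np.float32(276.225), np.float32(156.225), np.float32(39.725)) [0.4871 0.0319 0.055 ]
jar 0.031
beaker 0.039
dropper 0.641
```

```bash
python3 inch.py '[[[0,0,-0.03],0,1],[[0,0.02,-0.05],0,1],[[0.02,0.06,-0.05],0,1],[[0.04,0.1,-0.05],0,1],[[0.06,0.14,-0.05],0,1],[[0.08,0.18,-0.05],0,1],[[0.082,0.183,-0.05],0,1],[[0.082,0.183,-0.05],0,1],[[0.082,0.183,-0.05],0,1]]'
python3 - <<'E'
from h import *
shot("top","top24");shot("scene","scene24");shot("wrist","w24");c=cam("top")
for f in("top0","top24","scene0","scene24","w2","w24"):
    h=cv2.cvtColor(cv2.imread(f"pics/{f}.png"),cv2.COLOR_BGR2HSV)
    m=((h[...,0]>5)&(h[...,0]<20)&(h[...,1]>150)&(h[...,2]>60)).astype(np.uint8)
    if f[0]=="t": m[:, :270]=0;m[:,300:]=0;m[:255]=0;m[290:]=0
    n,l,st,ce=cv2.connectedComponentsWithStats(m)
    print(f,[(st[i].tolist(),ce[i].round(1).tolist()) for i in range(1,n) if st[i,4]>12][:8])
E
```

```text
time: 38.9
position: [0.4502, -0.1488, 0.2146]
tool_rot: [-3.08, 0.614, 0.001]
ft_force: [0.8, 0.5, -0.6]
grip_width: 0.999
grip_force: 0.0
top0 [([282, 267, 9, 7, 35], [285.3, 270.6])]
top24 [([282, 267, 8, 7, 28], [284.5, 270.3])]
scene0 [([144, 183, 9, 6, 37], [148.2, 185.2]), ([259, 277, 9, 7, 34], [263.0, 280.1])]
scene24 [([260, 277, 7, 7, 31], [263.2, 280.1])]
w2 [([267, 219, 27, 34, 562], [279.9, 233.7]), ([105, 275, 23, 51, 411], [113.5, 299.0]), ([427, 275, 22, 52, 387], [439.8, 299.4]), ([253, 338, 303, 21, 4611], [410.7, 349.3])]
w24 [([159, 251, 20, 22, 93], [169.1, 260.2])]
```

```bash
python3 -c "
from bench import ctrl
print(ctrl.close_job())"
```

```text
the job is handed in; nothing more can be done
None
```

The job is handed in at 38.9 s: the stand is upright in its three cups, its left toe (27 N) and then its rear toe (24 N) were pressed with about 1 mm or less of give, the roll lies flat on its table, and pictures show the jar, beaker and dropper bottle still in place.

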